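# Bring the red-capped jar of a braked spice carousel to the front and hold it there

## Robot

A 7-joint arm with a two-finger parallel gripper is mounted at the origin on a cart in front of the work surface, level with it; the furniture and walls round the work are solid. World frame = base frame: x ahead of the robot, y to its left, z up, the work surface at z = 0. Lengths are in m, angles in rad, forces in N, time in s.
With the tool pointing down it reaches from about 0.35 to 0.9 m from the base axis. Payload 8.1 kg.
Tool frame: the origin (TCP) lies between the finger pads, 19 mm behind the fingertips; this is the grasp point; z points along the fingers, y is the line along which they close (so a half turn about z gives the same grasp; the last joint's range is limited). The gripper opens to 92 mm and grips with 3 to 60 N. Pads are 19 mm wide; open, the fingers measure 130 mm over their backs; the gripper's body (75 mm by 190 mm) begins 47 mm behind the grasp point.
Start: joints at [-1.326, 0.434, 0.025, 1.573, -0.012, 1.134, -0.075], TCP at [0.213, 0.588, 0.246] pointing down, gripper open.
Joint ranges: [-2.62, 2.62], [-0.44, 2.09], [-1.27, 1.32], [0.08, 2.57], [-1.32, 4.46], [0.12, 2], [-2.74, 2.74]. Speed limits (rad/s): [2.22, 2.22, 3.01, 3.01, 3.14, 3.14, 3.14].

## Interface

Orientations are given as a rotation vector (axis times angle).
In Python, from plant import reach, line_to, goto_joints, command_gripper, wait, inverse_kinematics, get_image, calibration, Unreachable, job_done, read_t, read_joints, read_joint_velocities, read_joint_efforts, read_ee_pos, read_ee_rot, read_contact_force, read_ft_torque, read_gripper_width, read_grip_force gives the robot as it stands. Calls block until the motion is done:
- reach(position, orientation): joint-space move of the TCP to a pose.
- line_to(position, rate=0.15, attitude=None): straight line of the TCP; attitude=None keeps the orientation; rate is the mean speed in m/s.
- goto_joints(angles): joint-space move.
- command_gripper(opening, force=None): opening from 0.0 (shut) to 1.0 (fully open); force is the grip in N (None keeps the last); returns when the fingers have stopped.
- wait(seconds).
- inverse_kinematics(position, orientation): joint angles nearest the present ones, or None.
- get_image(name): name is "scene" or "top" or "wrist"; returns the picture (400x640x3 uint8, red, green, blue); there is no depth.
- calibration(name): a dict with "fx", "fy", "cx", "cy" (pixels), "cam_to_world" (4x4, takes a point from camera to world coordinates); the wrist camera has in their place "hand_eye" (4x4, takes a point from camera to tool coordinates, whose origin is the TCP and whose axes are the flange's). Camera axes: x right, y down, z forward; pixel columns grow to the right and rows downward; lengths in m; the calibration is good to about 2 mm. A picture is of the moment at which its call begins: read the wrist's pose just before it. calibration takes no time and is no camera call.
A pose or a line that the arm cannot do raises Unreachable and nothing moves.
- job_done(): hands the job in; it is judged then, once.
Readings, each from a call of its own:
- read_t(): time.
- read_joints(): joint angles.
- read_joint_velocities(): joint speeds.
- read_joint_efforts(): joint torques, N m.
- read_ee_pos(): TCP position.
- read_ee_rot(): TCP orientation.
- read_contact_force(): force on the tool from outside, world axes, zero at the start.
- read_ft_torque(): the same for the moment, N m.
- read_gripper_width(): opening from 0.0 (shut) to 1.0 (fully open).
- read_grip_force(): force on a finger pad.
Only numpy, scipy, OpenCV 4.12 (cv2) and the standard library are available. Lean on these libraries where they do the work, as an engineer would, in place of code of your own. Each camera call takes 0.05 s, during which the arm holds its last target. There are 200 camera calls.

## Task

Take the brake off the spice carousel: swing its orange lever outward, over centre, until it lies on its stop, and only then turn the carousel by the wooden handle on top until the jar with the red cap stands squarely in front, at the brass pointer. Finish while still gripping the handle, holding the carousel still there so that someone can take the jar out. All the jars stay standing in their cups, and the things round about are left alone.

Things in the scene. Friction and masses are not known exactly. Their poses are not given: they have to be found in the camera images.
- base: Dark steel plinth of the spice carousel, fixed to the worktop: disc 200 mm across, 18 mm high; origin at its centre on the worktop, z up. Its front is the -x side (facing the robot, up to 15 degrees off), where a tab 40 mm wide and 12 mm high sticks out to 150 mm from the centre and carries the brass pointer.
- front_pointer (a point): Brass arrow on the front tab of the base, pointing at the carousel's axis, 126 mm in front of the carousel's axis, outside the rim of the tray.
- carousel: The turning part, on a vertical bearing on the base, turns endlessly either way (friction 0.03 N m plus 0.05 N m s/rad): pale wooden tray 230 mm across, top face 28 mm above the worktop, six round cups 22 mm high on a 68 mm radius, 60 degrees apart; steel post with a wooden handle on top. Origin on the axis at the tray's underside, 20 mm above the worktop; z up.
- carousel_handle (a point): Middle of the wooden handle on top of the post, on the axis, 157 mm above the worktop. A bar 60 mm long along the carousel's x axis, 17 mm thick along its y axis, 34 mm high (140 to 174 mm above the worktop). The point's axes are the carousel's. Jar caps below it reach to 113 mm.
- brake (a joint): Angle of the brake lever, rad. 0 = on: its rubber foot presses on the tray's rim. 1.30 = off, lying outward on its rubber stop. Over-centre spring: below 0.60 it is driven back on, beyond 0.60 on to the stop; about 0.18 N m (3 to 4 N at the grip) starts it moving.
- brake_grip (a point): Middle of the lever's orange grip, 58 mm from the hinge; grip 16 mm wide (along the hinge axis), 14 thick, 52 long. Brake on, it stands nearly upright (leaning 12 degrees in over the tray, 102 mm above the worktop); off, it leans 62 degrees outward. The point's y axis is the hinge axis; at brake = 0 its x axis points level and outward from the carousel; as the lever opens x dips.
- brake_hinge (a point): Hinge of the brake lever between two steel cheeks (28 mm over their outer faces, 57 mm high), 140 mm from the carousel's axis at the right of the base (50 degrees round from the front), 45 mm above the worktop. The hinge axis is level and along the rim; the lever swings straight outward from the carousel's axis.
- jar_red: The marked spice jar: glass, 42 mm across, 85 mm high, red cap (40 mm across) and red label; loose, standing in one of the carousel's cups. Origin at the centre of its underside, 28 mm above the worktop; z up.
- jar_green: Like jar_red, with a black cap, a white label and green contents; stands in another cup.
- jar_yellow: Like jar_red, with a black cap, a white label and yellow contents; stands in another cup.
- jar_brown: Like jar_red, with a black cap, a white label and brown contents; stands in another cup.
- jar_black: Like jar_red, with a black cap, a white label and black contents; stands in another cup.
- jar_white: Like jar_red, with a black cap, a white label and white contents; stands in another cup.
- bowl: Cream china bowl with red dots, 150 mm across, 61 mm high; bystander. Origin under its centre.
- timer: Round dark kitchen timer, 60 mm across, 25 mm high; bystander. Origin under its centre.
- spice_tin: Flat round pale tin, 62 mm across, 25 mm high; bystander. Origin under its centre.
- match_tin: Small black hinged tin, 50 x 54 mm, 21 mm high; bystander. Origin under its centre.
- teaspoon: Teaspoon with black handle, 137 mm long, lying flat; bystander. Origin under its middle.
- cake_fork: Small fork with black handle, 145 mm long, lying flat; bystander. Origin under its middle.
There are look-alikes about, which are no part of the job. What is shaped like the jar_red but pink or purple is not meant.

How it is judged:
By the outcome, as a careful person would: the job done as asked, in the order asked, and still so for the second after the job is handed in, while the arm keeps its last pose, push and grip.
It also fails if it takes over 58 s, if anything falls off the work surface, if the arm or the gripper's body presses on something with over 40 N, if the wrist force passes 120 N, or if a joint passes its speed limit or range.

## Working session

There is one attempt and no reset: what is moved stays moved. The work goes in short steps, each a Python script; the robot and the scene stay as the last script left them, time stands still between calls to the robot, and variables do not carry over. Pictures are saved under pics/ and viewed, at most 10 in all, crops included, and the job is handed in when it is done.

```bash
ls; mkdir -p pics; python3 - <<'E'
from plant import *
import cv2,numpy as np
for n in("scene","top"):
    im=get_image(n); cv2.imwrite(f"pics/{n}0.png",cv2.cvtColor(im,cv2.COLOR_RGB2BGR)); c=calibration(n); print(n,c["fx"],c["cx"],c["cy"]);print(np.round(c["cam_to_world"],3))
print(np.round(calibration("wrist")["hand_eye"],3),calibration("wrist")["fx"],read_t(),read_ee_rot())
E
```

```text
pics
scene 426.4303922265205 318.0880019037652 208.12054048498405
[[ 4.410e-01 -6.350e-01  6.340e-01 -3.980e-01]
 [-8.970e-01 -3.130e-01  3.110e-01 -4.810e-01]
 [ 1.000e-03 -7.060e-01 -7.080e-01  1.199e+00]
 [ 0.000e+00  0.000e+00  0.000e+00  1.000e+00]]
top 411.89336670419897 316.90562803433477 196.27576680317787
[[-0.263 -0.853  0.452 -0.128]
 [-0.965  0.237 -0.115  0.18 ]
 [-0.009 -0.466 -0.885  1.549]
 [ 0.     0.     0.     1.   ]]
[[-0.    -0.961 -0.276  0.074]
 [ 1.    -0.001  0.     0.001]
 [-0.    -0.276  0.961 -0.139]
 [ 0.     0.     0.     1.   ]] 311.72338028689006 0.1 [-5.43554982e-01 -3.09409619e+00  2.18188773e-03]
```

View pics/scene0.png

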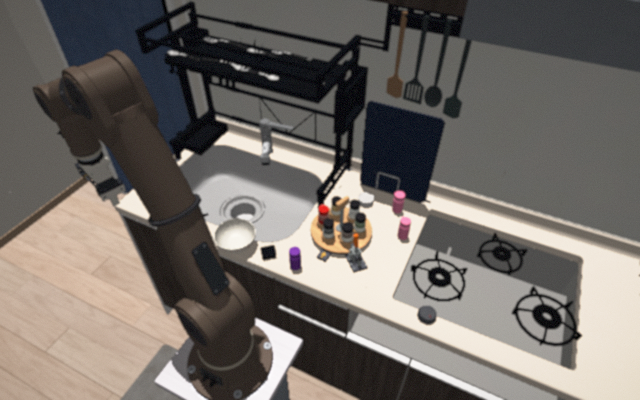

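View pics/top0.png

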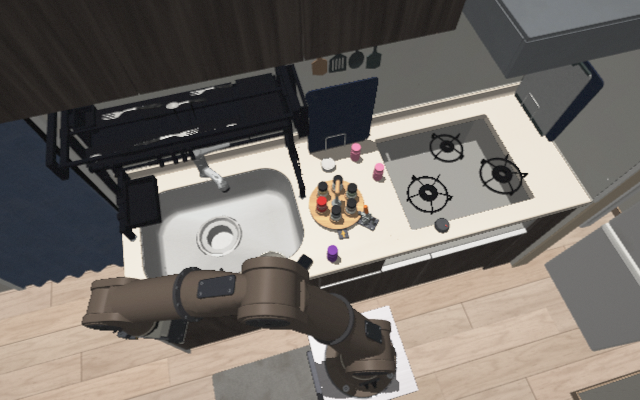

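The red cap is at scene (323,212) and top (321,203). Look-alikes are two pink jars, at scene (399,200) and (404,228), top (355,152) and (378,171), and a purple one at scene (295,258), top (332,253). The only red one stands on the carousel, whose centre is at top (338,203). I'll check that choice in a close crop.

```bash
cat > h.py <<'E'
from plant import *
import cv2,numpy as np
from scipy.spatial.transform import Rotation as R
def cam(n,ee=None):
    c=calibration(n)
    if n!="wrist": return c,np.array(c["cam_to_world"])
    T=np.eye(4);T[:3,:3]=R.from_rotvec(ee[1]).as_matrix();T[:3,3]=ee[0]
    return c,T@np.array(c["hand_eye"])
def ray(c,T,u,v):
    d=T[:3,:3]@np.array([(u-c["cx"])/c["fx"],(v-c["cy"])/c["fy"],1]);return T[:3,3],d/np.linalg.norm(d)
def atz(c,T,u,v,z):
    o,d=ray(c,T,u,v);return o+d*(z-o[2])/d[2]
def tri(*rs):
    A=sum(np.eye(3)-np.outer(d,d) for o,d in rs);b=sum((np.eye(3)-np.outer(d,d))@o for o,d in rs)
    p=np.linalg.solve(A,b);return p,[np.linalg.norm(np.cross(p-o,d)) for o,d in rs]
def proj(c,T,p):
    q=np.linalg.inv(T)@np.append(p,1);return c["fx"]*q[0]/q[2]+c["cx"],c["fy"]*q[1]/q[2]+c["cy"]
def down(yaw): # tool down, tool y axis at angle yaw in world
    y=np.array([np.cos(yaw),np.sin(yaw),0]);z=np.array([0,0,-1.]);return R.from_matrix(np.c_[np.cross(y,z),y,z]).as_rotvec()
def save(n,im,box=None,k=1):
    im=cv2.cvtColor(im,cv2.COLOR_RGB2BGR)
    if box: im=im[box[1]:box[3],box[0]:box[2]]
    im=cv2.resize(im,None,fx=k,fy=k,interpolation=cv2.INTER_CUBIC);cv2.imwrite(f"pics/{n}.png",im);return im
E
python3 - <<'E'
from h import *
a=cv2.imread("pics/scene0.png")[180:280,300:380];b=cv2.imread("pics/top0.png")[165:245,300:385]
a=cv2.resize(a,(400,500),interpolation=2);b=cv2.resize(b,(400,376),interpolation=2)
o=np.zeros((500,800,3),np.uint8);o[:,:400]=a;o[:376,400:]=b;cv2.imwrite("pics/crop.png",o)
s=cam("scene");t=cam("top")
print(tri(ray(*s,323,212),ray(*t,321,203)),atz(*t,338,205,.028),atz(*s,341,233,.028))
E
```

```text
(array([ 0.58432976, -0.0180315 ,  0.08990562]), [np.float64(0.0008508259106380268), np.float64(0.0008508259106382175)]) [ 0.58604817 -0.09104067  0.028     ] [ 0.57228737 -0.09846664  0.028     ]
```

View pics/crop.png

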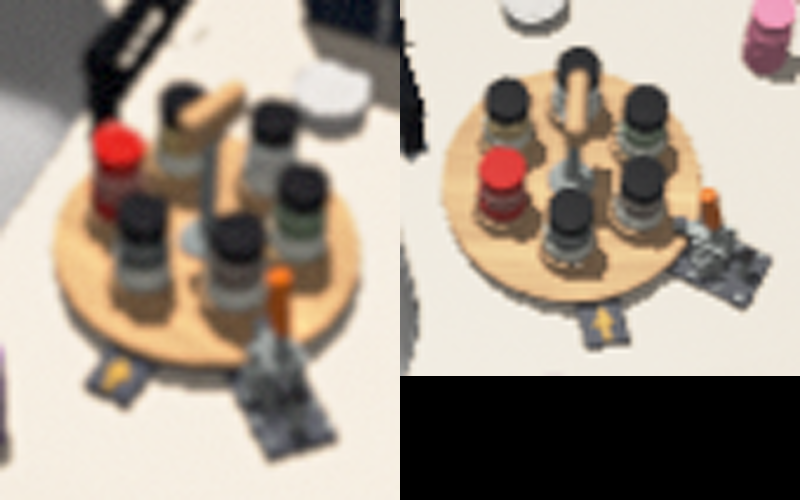

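Crop: the red-capped, red-labelled jar stands in the tray, left of the post. The pink jar is off the tray at upper right. The orange lever is at top crop (708,205) and the brass arrow at (603,324). I'll move the wrist camera over for measurement.

```bash
python3 - <<'E'
from h import *
s=cam("scene");t=cam("top")
P=lambda n,a,b:print(n,np.round(tri(ray(*s,*a),ray(*t,*b))[0],4))
S=lambda x,y:(300+x/5,180+y/5)
T=lambda x,y:(300+(x-400)/4.706,165+y/4.7)
P("pointer",S(117,373),T(603,324));P("handle",S(212,105),T(576,100));P("levertop",S(280,272),T(709,194));P("rackfoot",(325,195),(303,193));P("redcap",S(118,138),T(503,165))
reach([0.42,-0.1,0.42],down(np.pi/2))
for i,p in enumerate([[0.46,-0.15,0.40],[0.52,-0.07,0.40]]):
    line_to(p,rate=.3);wait(.3);ee=(read_ee_pos(),read_ee_rot());np.save(f"w{i}.npy",np.array(ee));im=get_image("wrist");cv2.imwrite(f"pics/w{i}.png",im[:,:,::-1]);print(ee,read_t())
a,b=[cv2.imread(f"pics/w{i}.png") for i in(0,1)]
cv2.imwrite("pics/w0v.png",cv2.resize(a,(800,500)));cv2.imwrite("pics/w1v.png",cv2.resize(b,(800,500)))
E
```

```text
pointer [ 0.4653 -0.0776  0.0094]
handle [ 0.599  -0.0869  0.164 ]
levertop [ 0.5093 -0.1764  0.1222]
rackfoot [0.6715 0.0288 0.07  ]
redcap [ 0.5829 -0.0211  0.1155]
(array([ 0.45990766, -0.14928872,  0.40031491]), array([-2.40555846e-03,  3.14075919e+00,  1.90703746e-03])) 3.475
(array([ 0.5195926 , -0.07078956,  0.40030067]), array([2.28459881e-03, 3.14101292e+00, 1.23514336e-03])) 4.3083
```

View pics/w0v.png

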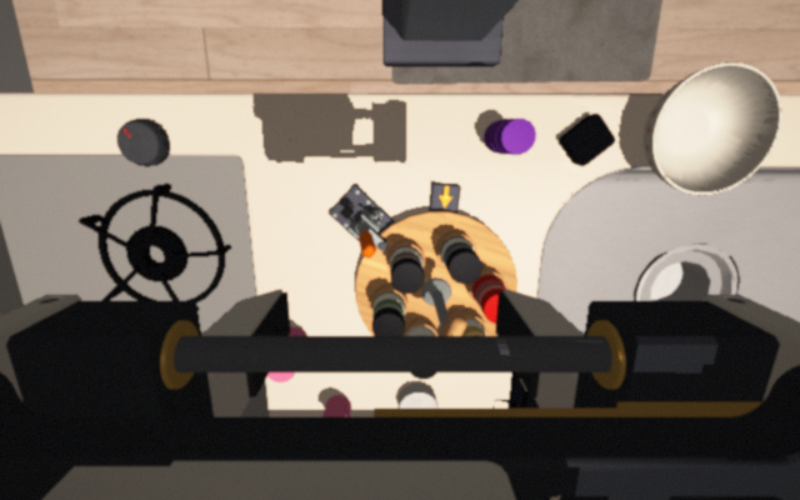

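View pics/w1v.png

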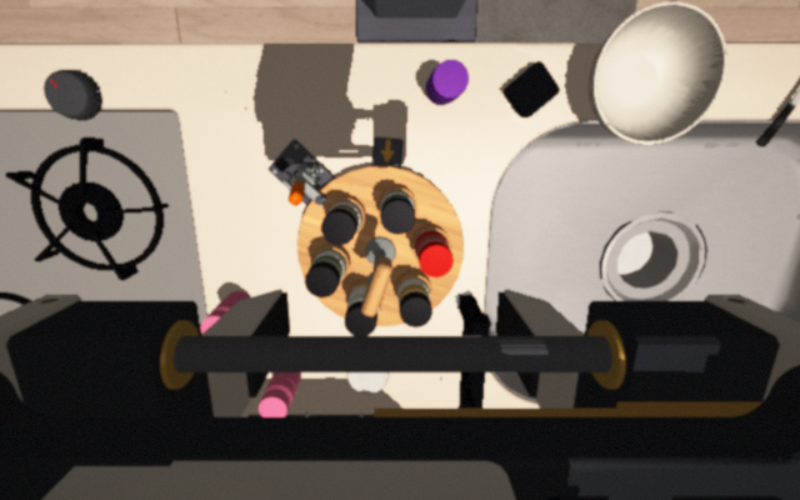

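w0 and w1 show the whole station. In w1 (800 px wide) the cap centres are red (436,258) and black (415,306), (361,318), (324,277), (340,224), (398,213). The pointer is at (388,150), the lever tip at (297,193), and the handle runs from (384,265) to (367,312). Next I'll fit these.

```bash
python3 - <<'E'
from h import *
from scipy.optimize import least_squares
W=[cam("wrist",np.load(f"w{i}.npy")) for i in(0,1)];s=cam("scene");t=cam("top")
k=.8
caps=[(436,258),(415,306),(361,318),(324,277),(340,224),(398,213)]
P=np.array([atz(*W[1],u*k,v*k,.113)[:2] for u,v in caps])
T=lambda x,y:(300+(x-400)/4.706,165+y/4.7)
Pt=np.array([atz(*t,*T(*p),.113)[:2] for p in[(503,165),(508,97),(578,63),(646,104),(642,174),(571,209)]])
Ps=np.array([atz(*s,300+x/5,180+y/5,.113)[:2] for x,y in[(118,138),(185,100),(274,120),(302,183),(237,232),(141,212)]])
for n,Q in(("w1",P),("top",Pt),("scene",Ps)):
    f=lambda p:(Q-np.c_[p[0]+p[3]*np.cos(p[2]-np.arange(6)*np.pi/3),p[1]+p[3]*np.sin(p[2]-np.arange(6)*np.pi/3)]).ravel()
    r=least_squares(f,[.59,-.09,1.5,.068]);print(n,np.round(r.x,4),np.abs(r.fun).max().round(4))
print(np.round(P,3))
print("cap tri",tri(ray(*s,323.6,207.6),ray(*t,*T(503,165)),ray(*W[1],436*k,258*k)))
print("lever tip",tri(ray(*W[0],367*k,243*k),ray(*W[1],297*k,193*k)))
print("pointer w",tri(ray(*W[0],445*k,196*k),ray(*W[1],388*k,150*k)),tri(ray(*s,323.4,254.6),ray(*t,343.1,233.8),ray(*W[0],445*k,196*k),ray(*W[1],388*k,150*k)))
a,b=[atz(*W[1],u*k,v*k,.174) for u,v in((384,265),(367,312))];print("handle",a,b,np.degrees(np.arctan2(*(b-a)[1::-1])))
print("handle tri",tri(ray(*s,342.4,201),ray(*t,337.4,186.2),ray(*W[1],376*k,288*k)))
a1=[tri(ray(*s,*a),ray(*t,*b))[0] for a,b in(((338.5,204.6),T(577,122).__class__(T(577,122))),((346.5,197.6),T(577,75)))];print("handle ends",a1)
# tray outline w1
im=cv2.imread("pics/w1.png");h=cv2.cvtColor(im,cv2.COLOR_BGR2HSV);m=cv2.inRange(h,(8,70,90),(22,200,255));c=max(cv2.findContours(m,0,1)[0],key=cv2.contourArea);hu=cv2.convexHull(c)[:,0]
Q=np.array([atz(*W[1],u,v,.028)[:2] for u,v in hu if 150<=v<255]);r=least_squares(lambda p:np.hypot(*(Q-p[:2]).T)-p[2],[.59,-.09,.115],loss="soft_l1",f_scale=.002);print("tray",r.x,np.abs(r.fun).max())
E
```

```text
w1 [ 0.5898 -0.0853  1.7538  0.0663] 0.0018
top [ 0.5952 -0.0868  1.7582  0.0678] 0.002
scene [ 0.5918 -0.0896  1.7225  0.0677] 0.0042
[[ 0.579 -0.02 ]
 [ 0.639 -0.043]
 [ 0.654 -0.108]
 [ 0.602 -0.149]
 [ 0.539 -0.128]
 [ 0.527 -0.064]]
cap tri (array([ 0.57925826, -0.02120545,  0.11900118]), [np.float64(0.0019033253818424556), np.float64(0.0015549849083877228), np.float64(0.002257078333040134)])
lever tip (array([ 0.50639757, -0.17813969,  0.09525511]), [np.float64(0.00022793194203060317), np.float64(0.00022793194203053928)])
pointer w (array([ 0.46260301, -0.07578234,  0.00884554]), [np.float64(0.0007429790100121767), np.float64(0.000742979010012154)]) (array([ 0.4630371 , -0.07691306,  0.01273515]), [np.float64(0.002425428375432599), np.float64(0.0007639714726737851), np.float64(0.00043696650805620816), np.float64(0.0019876602285898203)])
handle [ 0.56691471 -0.07814992  0.174     ] [ 0.61749899 -0.09593664  0.174     ] -19.372969495633797
handle tri (array([ 0.59647171, -0.08701837,  0.16616474]), [np.float64(0.0005546503622943784), np.float64(0.002429155027924518), np.float64(0.0019900283919122774)])
handle ends [array([ 0.57930106, -0.08170385,  0.16225398]), array([ 0.61995636, -0.09377376,  0.16583178])]
tray [ 0.59440834 -0.0869299   0.11406913] 0.0011199950363194322
```

```bash
cat >> h.py <<'E'
AX=np.array([.592,-.0865]); FR=np.arctan2(-.077+.0865,.4635-.592)
TH=FR+np.radians(50); e=np.array([np.cos(TH),np.sin(TH),0]); H=np.r_[AX,.045]+.14*e
def lev(q,r): p=q-np.radians(12); return H+r*(np.sin(p)*e+np.cos(p)*np.array([0,0,1]))
E
python3 - <<'E'
from h import *
print(np.degrees(FR)%360,H,lev(0,.058),lev(0,.084))
o=down(TH-np.pi/2); p=lev(0,.066)
command_gripper(.6,15)
reach(p+[0,0,.1],o); print(read_joints().round(2))
ee=(read_ee_pos(),read_ee_rot());np.save("w2.npy",np.array(ee));im=get_image("wrist");save("w2",im,(160,60,560,360),2)
c=cam("wrist",ee);
for n,q in(("mid",lev(0,.058)),("tip",lev(0,.084)),("hinge",H)): u,v=proj(*c,q);print(n,(u-160)*2,(v-60)*2)
print(read_t())
E
```

```text
175.77181729483834 [ 0.49434753 -0.18681946  0.045     ] [ 0.50275881 -0.17817846  0.10173256] [ 0.50652938 -0.17430491  0.1271644 ]
[ 0.07  0.32  0.21  1.85 -0.08  0.97  2.69]
mid 307.79454523798665 278.9502743706631
tip 307.7307936067342 311.5005381538533
hinge 307.9025927344984 223.78345834574833
6.25
```

View pics/w2.png

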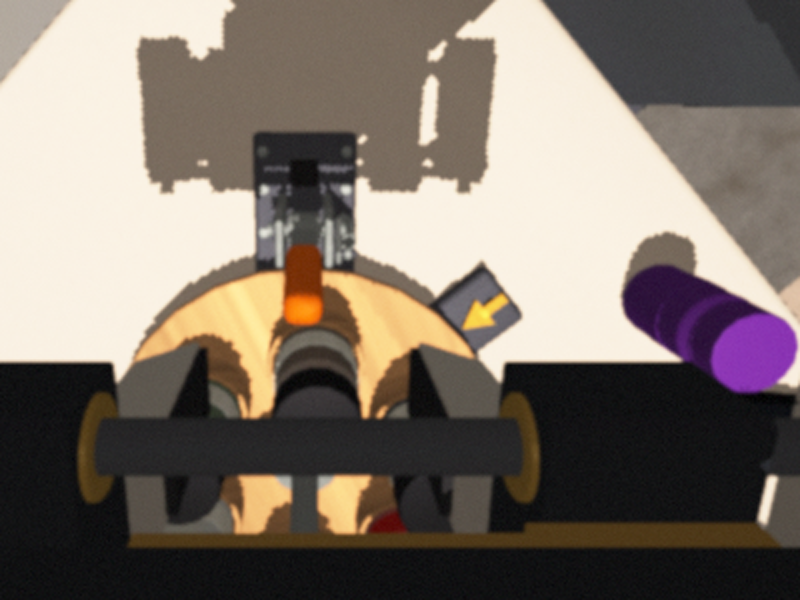

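The orange lever tip is at (304,309), predicted (308,311), so the alignment is within 2 mm. The hinge cheeks and rubber stop are above it in the image at (303,170–240). I'll grasp the lever and swing it.

```bash
python3 - <<'E'
from h import *
line_to(lev(0,.066),rate=.12)
print("F down",read_contact_force().round(1))
command_gripper(0,15); print("w",read_gripper_width(),read_grip_force(),read_contact_force().round(1))
for q in np.arange(.12,1.2,.12):
    line_to(lev(q,.066),rate=.06); f=read_contact_force(); print(round(q,2),f.round(1),round(read_gripper_width(),3))
    if np.linalg.norm(f)>30: print("stop");break
ee=(read_ee_pos(),read_ee_rot());im=get_image("wrist");save("w3",im,(160,60,560,360),1.5)
print(read_t())
E
```

```text
F down [-0.1  0.4  0.1]
w 0.17354418580211664 14.987101256847382 [ 5.6 -5.2 -4.9]
0.12 [ 5.7 -3.8 -2.5] 0.174
0.24 [ 5.4 -2.1  0.2] 0.172
0.36 [ 4.6 -2.4  2. ] 0.173
0.48 [ 4.  -3.3  3. ] 0.178
0.6 [ 4.1 -3.5  2.2] 0.174
0.72 [ 3.4 -5.2  0.6] 0.177
0.84 [ 3.6 -5.6  0.8] 0.172
0.96 [ 3.6 -6.4  0.4] 0.172
1.08 [ 3.5 -6.3 -0.7] 0.169
1.2 [ 2.4 -8.4 -0. ] 0.17
10.8167
```

Width 0.173 × 92 = 16 mm, so the lever stayed held throughout. I'll release it, retreat and check.

```bash
python3 - <<'E'
from h import *
command_gripper(.6); wait(.2)
p=read_ee_pos(); line_to(p+[0,0,.12],rate=.15)
line_to(np.r_[AX-[.09,0.0],.27],rate=.25,attitude=down(np.pi/2)); wait(.2)
ee=(read_ee_pos(),read_ee_rot());np.save("w4.npy",np.array(ee));im=get_image("wrist");save("w4",im,(120,0,520,300),2)
c=cam("wrist",ee)
for n,q in(("on",lev(0,.07)),("off",lev(1.3,.058)),("off tip",lev(1.3,.084)),("axis",np.r_[AX,.174]),("ptr",np.array([.4635,-.077,.012]))): u,v=proj(*c,q);print(n,round((u-120)*2),round(v*2))
print(read_t(),read_joints().round(2))
for y in(np.radians(a) for a in(70.5,145.8,-109.5,-34.2)): 
    j=inverse_kinematics(np.r_[AX,.16],down(y)); print(None if j is None else np.round(j,2))
E
```

```text
on 204 384
off 131 281
off tip 85 251
axis 388 614
ptr 403 279
14.0333 [ 0.02  0.22  0.06  1.82 -0.01  1.1   1.65]
[-0.02  0.47  0.1   1.75 -0.06  0.92  1.34]
[ 0.12  0.48 -0.09  1.74  0.05  0.93  2.56]
[-0.64  0.73  1.15  1.8  -0.74  1.12 -1.14]
[-0.25  0.5   0.44  1.77 -0.26  0.93 -0.3 ]
```

View pics/w4.png

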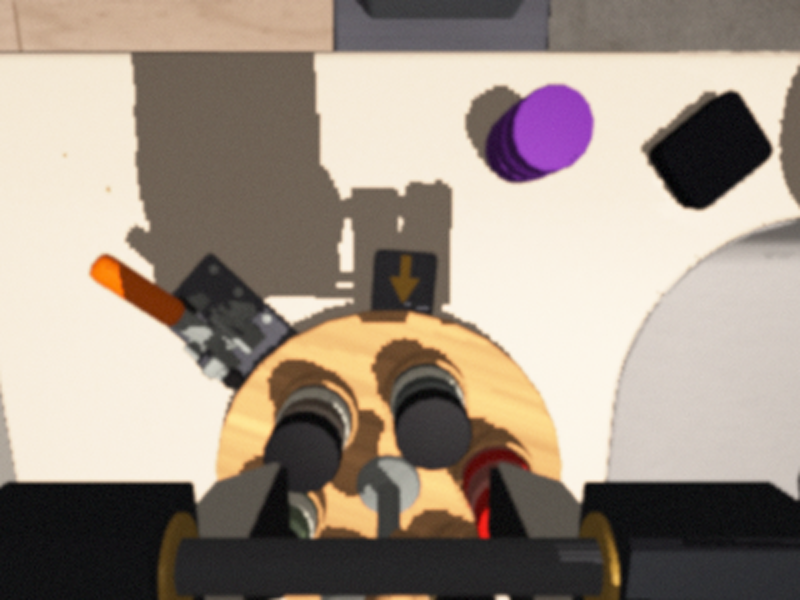

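The lever now lies outward, tip at (95,258), within about 1 cm of the predicted off position (85,251). The arrow is at (403,278), predicted (403,279). Next, grip the handle and turn by about +75°.

```bash
python3 - <<'E'
from h import *
y0=np.radians(70.5)
reach(np.r_[AX,.25],down(y0)); line_to(np.r_[AX,.160],rate=.12); print("F",read_contact_force().round(1))
command_gripper(0,30); wait(.2); print("w",read_gripper_width()*92,read_grip_force(),"F",read_contact_force().round(1),read_ft_torque().round(2),read_ee_pos().round(4))
for a in np.linspace(70.5,145.8,9)[1:]:
    reach(np.r_[AX,.160],down(np.radians(a))); print(round(a,1),read_contact_force().round(1),read_ft_torque().round(2),round(read_t(),1))
wait(.3)
print(read_ee_pos().round(4),np.degrees(np.arctan2(*R.from_rotvec(read_ee_rot()).as_matrix()[1::-1,1])))
ee=(read_ee_pos(),read_ee_rot());np.save("w5.npy",np.array(ee));im=get_image("wrist");cv2.imwrite("pics/w5.png",im[:,:,::-1])
A=cv2.resize(im[:,:,::-1],(480,300));S=get_image("scene")[170:290,290:390,::-1];T=get_image("top")[160:250,290:390,::-1];cv2.imwrite("pics/s5.png",S);cv2.imwrite("pics/t5.png",T)
o=np.zeros((600,800,3),np.uint8);o[:250,:400]=cv2.resize(im[:,:,::-1],(400,250));o[:480,400:]=cv2.resize(S,(400,480),interpolation=2);o[250:,:389]=cv2.resize(T,(389,350),interpolation=2);cv2.imwrite("pics/c5.png",o);print(read_t())
E
```

```text
F [0.8 0.3 0.8]
w 16.784232010211326 31.27868823836252 F [0.2 1.2 2.9] [ 0.13  0.03 -0.04] [ 0.5921 -0.0864  0.1601]
79.9 [-0.3 -0.7  2.8] [-0.18  0.13 -0.15] 16.6
89.3 [-1.1 -3.1  3.9] [-0.63  0.27 -0.31] 16.8
98.7 [-0.6 -4.7  4. ] [-0.98  0.2  -0.25] 17.1
108.2 [ 0.5 -7.2  2.8] [-1.17  0.12 -0.2 ] 17.4
117.6 [ 0.5 -8.6  2.1] [-1.35 -0.01 -0.27] 17.6
127.0 [ 2.4 -9.9  2. ] [-1.61 -0.28 -0.26] 17.9
136.4 [ 2.3 -9.6  1.5] [-1.73 -0.52 -0.26] 18.1
145.8 [  5.4 -10.7   0.3] [-1.94 -0.69 -0.28] 18.4
[ 0.5932 -0.0899  0.1601] 145.10661897269227
18.8667
```

View pics/c5.png

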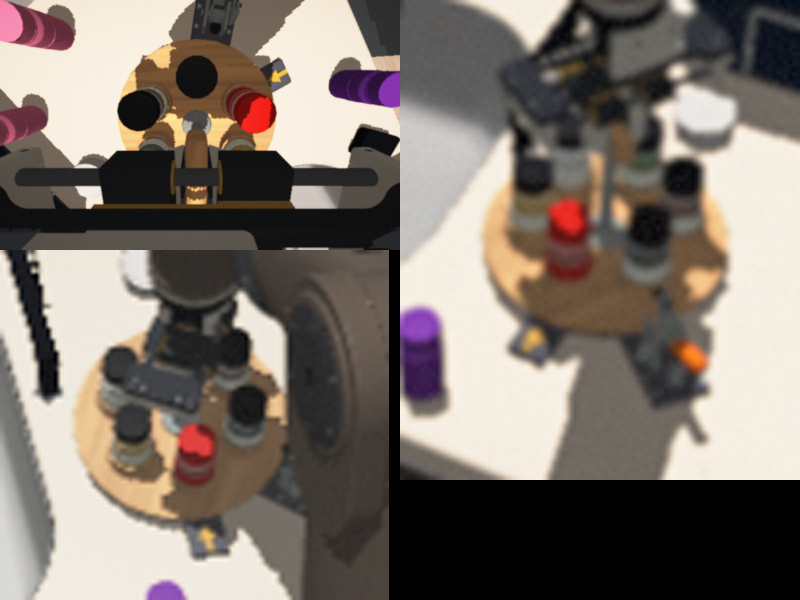

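```bash
python3 - <<'E'
from h import *
C=np.array([.595,-.0874])
def cen(im,lo,hi,box=None):
    h=cv2.cvtColor(im,cv2.COLOR_BGR2HSV);m=cv2.inRange(h,lo,hi)
    if box: k=np.zeros_like(m);k[box[1]:box[3],box[0]:box[2]]=255;m&=k
    n,l,s,c=cv2.connectedComponentsWithStats(m);i=1+np.argmax(s[1:,4]);return c[i],s[i]
def rep(n,c,im,off,cb=None,ab=None):
    cap,s1=cen(im,(0,200,185),(6,255,255),cb);arr,s2=cen(im,(18,120,150),(30,255,255),ab)
    p=atz(*c,*(cap+off),.113);a=atz(*c,*(arr+off),.0122)
    print(n,(cap+off).round(1),s1[4],p.round(4),np.degrees(np.arctan2(*(p[:2]-C)[::-1])).round(2),"| arrow",(arr+off).round(1),s2[4],a.round(4),np.degrees(np.arctan2(*(a[:2]-C)[::-1])).round(2))
w=cam("wrist",np.load("w5.npy"));im=cv2.imread("pics/w5.png")
rep("w",w,im,(0,0),None,(425,90,470,145))
rep("s",cam("scene"),cv2.imread("pics/s5.png"),np.array([290,170]),None,(28,75,42,95))
rep("t",cam("top"),cv2.imread("pics/t5.png"),np.array([290,160]),None,(45,65,65,85))
for i,b in((0,(330,140,380,175)),(1,(290,100,330,140)),(4,(300,0,340,300))):
    im=cv2.imread("pics/%s.png"%(f"w{i}")) if i<4 else None
    if im is None: continue
    arr,s=cen(im,(18,120,100),(30,255,255),b);a=atz(*cam("wrist",np.load(f"w{i}.npy")),*arr,.0122);print("w",i,arr,s[4],a.round(4),np.degrees(np.arctan2(*(a[:2]-C)[::-1])).round(2))
u=cam("wrist",np.load("w4.npy"));a=atz(*u,403/2+120,278/2,.0122);print("w4",a,np.degrees(np.arctan2(*(a[:2]-C)[::-1])))
# tray hub/post base centre as axis in w4, w5
print("hub w4",atz(*u,388/2+120,482/2,.030),"hub w5",atz(*w,196*1.6,122*1.6,.030))
for p in (np.r_[C,.03],np.r_[C,.028]+[0,0,0]):print(proj(*w,p))
save("z5",cv2.imread("pics/w5.png")[:,:,::-1],(170,40,490,260),2.5)
E
```

```text
w [412.4 185.9] 1965 [ 0.5272 -0.0786  0.113 ] 172.63 | arrow [444.7 120.7] 289 [ 0.461  -0.0759  0.0122] 175.09
s [331.6 223.5] 41 [ 0.5277 -0.0789  0.113 ] 172.83 | arrow [322.9 254.6] 14 [ 0.4637 -0.0774  0.0122] 175.66Traceback (most recent call last):
  File "<stdin>", line 14, in <module>
  File "<stdin>", line 8, in rep
  File "<stdin>", line 6, in cen
    return _wrapfunc(a, 'argmax', axis=axis, out=out, **kwds)
    return bound(*args, **kwds)
ValueError: attempt to get argmax of an empty sequence
```

```bash
python3 - <<'E'
from h import *
C=np.array([.595,-.0874]);w=cam("wrist",np.load("w5.npy"));im=cv2.imread("pics/w5.png")[40:260,170:490]
k=2.5;im=cv2.resize(im,None,fx=k,fy=k,interpolation=2)
px=lambda p:tuple(int(x) for x in((np.array(proj(*w,p))-[170,40])*k))
for col,A in(((0,255,0),175.1),((255,255,0),172.6)):
  for j in range(6):
    a=np.radians(A+60*j);c=C+.068*np.array([np.cos(a),np.sin(a)])
    pts=np.array([px(np.r_[c+.020*np.array([np.cos(b),np.sin(b)]),.113]) for b in np.linspace(0,6.283,60)])
    if j in(0,1,2):cv2.polylines(im,[pts],True,col,1)
pts=np.array([px(np.r_[C+.115*np.array([np.cos(b),np.sin(b)]),.028]) for b in np.linspace(0,6.283,90)]);cv2.polylines(im,[pts],True,(255,0,255),1)
a=np.radians(175.5);d=np.array([np.cos(a),np.sin(a)]);cv2.line(im,px(np.r_[C+.115*d,.012]),px(np.r_[C+.15*d,.012]),(255,0,0),1)
cv2.imwrite("pics/z5.png",im)
E
```

```text
(no output)
```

View pics/z5.png

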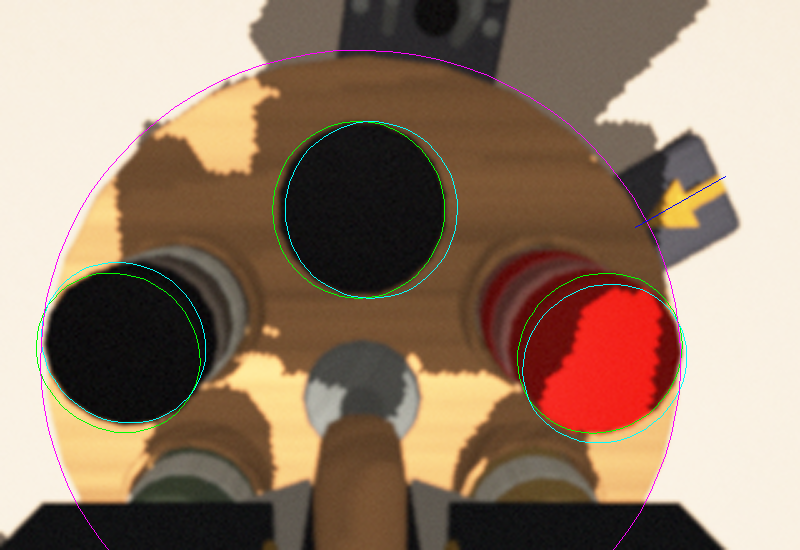

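The overlay puts the red cap on the green ring (about 174.8°) and the arrow at 175.1–175.6°, so it is within about half a degree. The grip is slightly off-axis, so I'll relieve the side load by commanding the true held position, trim the yaw and check that it stays still.

```bash
python3 - <<'E'
from h import *
yaw=lambda:np.degrees(np.arctan2(*R.from_rotvec(read_ee_rot()).as_matrix()[1::-1,1])).round(2)
p=read_ee_pos();p[2]=.160;print(p,yaw())
line_to(p,rate=.02,attitude=down(np.radians(145.8)));wait(.5)
print(read_ee_pos().round(4),yaw(),read_contact_force().round(1),read_ft_torque().round(2))
if abs(yaw()-145.5)>.25:
    line_to(p,rate=.02,attitude=down(np.radians(145.8+145.5-yaw())));wait(.5)
wait(.5)
print(read_ee_pos().round(4),yaw(),read_contact_force().round(1),read_ft_torque().round(2),read_gripper_width()*92,read_grip_force(),np.abs(read_joint_velocities()).max(),read_t())
im=get_image("wrist");S=get_image("scene")[170:290,290:390]
o=np.zeros((480,800,3),np.uint8);o[:,:400]=cv2.resize(S,(400,480),interpolation=2);o[:275,400:]=cv2.resize(im[40:260,170:490],(400,275));save("fin",o)
E
```

```text
[ 0.59322446 -0.0898995   0.16      ] 145.1
[ 0.5933 -0.09    0.1601] 145.69 [-0.7 -2.8  5.5] [-0.62  0.15 -0.03]
[ 0.5933 -0.09    0.1601] 145.69 [-0.8 -3.   5.5] [-0.6   0.15 -0.03] 16.727451950254675 31.119695325974135 0.0012145510262377322 20.2
```

View pics/fin.png

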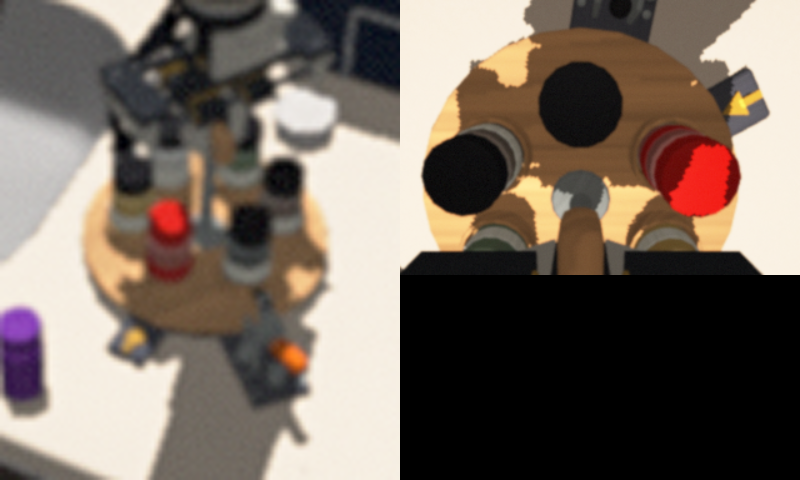

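The red jar at left-panel (169,240) stands behind the arrow at (132,340). All jars visible in this picture are upright, the lever is off at (290,355), and the handle is held still at 31 N. Handing in.

```bash
python3 -c "
from plant import *
print(job_done())"
```

```text
the job is handed in; nothing more can be done
None
```

I swung the brake lever off onto its stop first. Then I turned the carousel until the red-capped jar was within about half a degree of the brass pointer, and handed in at about 20 s with the gripper holding the handle still.

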